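# Trial-clamp the brass block in its drill jig

## Robot

A 7-joint arm with a two-finger parallel gripper is mounted at the origin on the work surface. World frame = base frame: x ahead of the robot, y to its left, z up, the work surface at z = 0. Lengths are in mm, angles in rad, forces in N, time in s.
With the tool pointing down it reaches from about 425 to 800 mm from the base axis. Payload 8.3 kg.
Tool frame: the origin (TCP) lies at the very end of the fingers, on their centre line; the grasp point (between the pads) lies 19 mm behind it (pinch_z is the x of the grasp point in the tool frame, in mm); x points along the fingers, y is the direction in which the jaws open and shut, and the axes are right-handed (so a half turn about x gives the same grasp; the last joint's range is limited). The gripper opens to 85 mm and grips with 20 to 120 N. Pads are 22 mm wide; open, the fingers measure 114 mm over their backs; the gripper's body (76 mm by 85 mm) begins 54 mm behind the grasp point. The pads swing forward as they close: fully open they stand 13 mm farther back than shut.
Start: joints at [1.235, 0.383, 0.016, 1.37, -0.006, 1.388, -0.046], TCP at [168.432, -601.857, 206.879] pointing down, gripper open.
Joint ranges: [-2.95, 2.95], [-0.25, 2.06], [-1.52, 1.56], [0.18, 2.33], [-1.44, 4.58], [0.02, 2.06], [-3.01, 3.01]. Speed limits (rad/s): [2.39, 2.39, 3.01, 3.01, 3.14, 3.14, 3.14].

## Interface

Orientations are given as [roll, pitch, yaw] about the fixed x, y, z axes, in that order (R = Rz(yaw) Ry(pitch) Rx(roll)).
In Python, from workcell import * gives the robot as it stands.
- The arm moves only by the shell command python3 -m crank 'ROWS' [OPENING] [FORCE]. ROWS is JSON, a list of rows, each an object with "travel": the shift along the tool's x, y, z in mm, a list of three; "rot": the turn, a rotation vector about the tool's x, y, z in degrees, a list of three. A call has 1 to 10 rows; each row is the pose to reach, as a shift and turn from the pose commanded when the call began, along the tool's axes at that moment; what a row does not reach only later rows make up. A row lasts 1/8 s, in which the tool goes at most 62.5 mm and 10.7 degrees, less where a joint would pass 70% of its speed; a pose out of reach is approached as far as the arm can. A call with a gripper value outside its range is refused whole. OPENING is the gripper's target within -1 to 1 (shut at 1, half-way at 0, fully open at -1), set as the call begins (- or left out, the last holds). The fingers move at their own pace and stop on an object; FORCE is the grip in N (left out, the last holds). Time passes only in rows, so rows that repeat a pose let the fingers close. It gives the time, the measured TCP pose, the force and the opening at its end, in the units of the state.
- get_obs(): the state, without advancing time (a new reading comes with each control period).
- read_camera(name): name is "scene" or "top" or "wrist"; returns the picture (480x640x3 uint8, red, green, blue); there is no depth.
- calibration(name): a dict with "intrinsics" (3x3 intrinsics, pixels), "R" (3x3) and "t" (3): a world point X has camera coordinates R X + t. Camera axes: x right, y down, z forward; pixel columns grow to the right and rows downward; lengths in mm; the calibration is good to about 2 mm. A picture is of the moment at which its call begins: read the wrist's pose just before it. calibration takes no time and is no camera call; for the wrist camera it gives the pose at the moment of the call.
- close_job(): hands the job in, once; it reports no verdict.
Trained networks look in the newest picture that a camera, given by its name, has taken for a name from the list of things; names that differ only in an ending like _2 or _b are one class to them, and where a whole thing is asked for, a point or a joint stands for the part that bears it (a point fixed in the world has none). Each returns a list of dicts, best first, with "score" (0 to 1); they miss things now and then, are a little off and sometimes report something else, mostly with a low value. They report only what shows in the picture. A call takes as long as a camera call. They do not tell look-alikes from the thing itself.
- spot_in(camera, query): "point" ([x, y, z] in mm, in world coordinates, good to about 4 mm: the middle of the surface that is visible of it).
- masks_of(camera, query): "region" (480x640 bool, what is visible of it).
- tip_of(camera, query): "point" ([x, y, z] in mm, in world coordinates, good to about 4 mm: a listed point, or the origin of a listed thing).
The state is a dict: "time": time; "joint_positions": joint angles; "qd": joint speeds; "tau": joint torques, N m; "position": TCP position; "tool_rot": TCP orientation; "ft_force": force on the tool from outside, world axes, zero at the start; "moment": the same for the moment, N m; "gripper_width": opening from 0.0 (shut) to 1.0 (fully open).
Only numpy, scipy, OpenCV 4.12 (cv2) and the standard library are available. Lean on these libraries where they do the work, as an engineer would, in place of code of your own. Each camera call takes 0.05 s, during which the arm holds its last target.

## Task

Try the toggle clamp on the brass block before drilling: in the jig that holds the brass block, throw the orange-knobbed handle over past centre until the arm locks down on the block and keep it there for about a second, then swing the handle fully back so the arm stands clear again, and let go. The block must stay seated in its nest; leave the other jig's clamp, on the grey steel block, alone.

Things in the scene. Friction and masses are not known exactly. Their poses are not given: they have to be found in the camera images.
- brass_jig: Jig holding the brass block (the other jig looks the same but holds grey steel): aluminium plate 210 x 120 x 20 mm fixed to the bench. Origin on the bench top below the clamp's pivot, x towards the block, y along the pivot pin, z up; plate x -45..165 mm. Clamp handle: 12 mm bar from the pivot at (0, 0, 78) mm to an orange ball knob, diameter 30, centre 115 from the pivot. Bracket cheeks 42 wide, 92 high
- brass_clamp (a joint): Clamp angle q, rad, about the jig's y: 0 = handle fully back, on a stop (its start); 1.40 = fully over, foot on the block. Knob centre in the jig frame, mm: x = 115 sin(q-1.309), y = 0, z = 78 + 115 cos(q-1.309), so (-111, 0, 108) back, upright at 1.31. An over-centre spring, dead centre 0.70, snaps it to the nearer end and holds it there; moving it off an end takes about 8 N at the knob
- brass_block: Loose brass block 56 x 40 x 25 mm, 0.5 kg; origin under its centre, x along its length. Lies in a nest of 8 mm high rails at (115, 0, 20) mm in the jig frame, 1.5 mm play. The clamp arm (14 mm bar) is rigid with the handle: handle back, it stands 80 degrees up, top 215 mm above the bench; handle over, it lies level, 78 mm up, and its sprung rubber foot presses the block's middle with about 6 N
- steel_clamp (a joint): Angle of the other jig's clamp, 250 mm or more away, same shape and values; that jig holds the grey steel block. Starts at 0; leave it there
There are look-alikes about, which are no part of the job. There is more than one size of the brass_block; the one meant has the size given above.

How it is judged (in metres and radians):
On the way:
1. the handle is thrown over past centre and the arm is down on the brass block in its nest, kept so for 0.7 s (value of joint brass_clamp above 1.34 rad and x of brass_block in the frame of brass_jig between 0.11 and 0.12 m and z of brass_block in the frame of brass_jig below 0.024 m), for 0.7 s.
At the end, for the whole second after the job is handed in: the brass block's clamp handle is back within 0.3 rad of its back stop with the arm clear, the brass block lies flat and at rest in its nest (within 5 mm), and the other clamp is still open (below 0.35 rad) (value of joint brass_clamp below 0.3 rad and z of brass_block in the frame of brass_jig below 0.024 m and angle between brass_block's own z axis and vertical below 0.1 rad and x of brass_block in the frame of brass_jig between 0.11 and 0.12 m and y of brass_block in the frame of brass_jig between -0.005 and 0.005 m and linear speed of brass_block below 0.02 m/s and value of joint steel_clamp below 0.35 rad); the robot touches nothing.
It fails at once if the other jig's clamp handle is swung (past 0.35 rad) (value of joint steel_clamp above 0.35 rad).
It also fails if it takes over 42 s, if anything falls off the work surface, if the arm or the gripper's body presses on something with over 40 N, if the wrist force passes 120 N, or if a joint passes its speed limit or range.

## Working session

There is one attempt and no reset: what is moved stays moved. The work goes in short steps, Python scripts to look and compute and a shell command to move; the robot and the scene stay as the last step left them, time stands still between calls to the robot, and variables do not carry over. Pictures are saved under pics/ and viewed, and the job is handed in when it is done.

```bash
ls; mkdir -p pics; python3 - <<'E'
from workcell import *
import cv2
o=get_obs();print(o)
for n in ("scene","top"):
    im=read_camera(n);cv2.imwrite(f"pics/{n}0.png",im[:,:,::-1])
    for q in("brass_jig","brass_clamp","brass_block"):
        for f in(spot_in,tip_of):
            try:print(n,q,f.__name__,[(round(d['score'],2),[round(x) for x in d['point']]) for d in f(n,q)])
            except Exception as e:print(n,q,e)
print(get_obs()['time'])
E
```

```text
pics
{'time': 0.0, 'joint_positions': array([ 1.23507104,  0.38426109,  0.01638868,  1.37118809, -0.00631086,
        1.38819318, -0.04650606]), 'qd': array([ 1.13682879e-03,  6.02387637e-05, -1.77230448e-03, -2.10369175e-05,
        6.50605409e-04,  8.17635383e-05, -1.32693003e-03]), 'tau': array([-1.22546775e-03, -6.27604795e+01,  8.43554959e-01, -3.71825624e+01,
        1.65532739e-02,  1.44693188e-02,  1.73849351e-06]), 'position': array([ 168.28459226, -601.33192254,  205.84937211]), 'tool_rot': array([-1.55437906,  1.56879592,  1.86008074]), 'ft_force': array([-0.20144624, -0.57839044,  0.92565923]), 'moment': array([-0.05507139,  0.07460141,  0.01733575]), 'gripper_width': 1.0019727262561198}
scene brass_jig call [(0.81, [680, -131, 18])]
scene brass_jig call [(0.87, [630, -135, 4])]
scene brass_clamp call [(0.72, [640, -132, 113])]
scene brass_clamp it knows: brass_block, brass_jig
scene brass_block call [(0.97, [609, -283, 36]), (0.79, [753, -118, 45])]
scene brass_block call [(0.64, [598, -290, 0]), (0.6, [744, -121, 20]), (0.57, [736, -265, 1])]
top brass_jig call [(0.82, [661, -129, 20])]
top brass_jig call [(0.89, [627, -136, 5])]
top brass_clamp call [(0.72, [622, -136, 114])]
top brass_clamp it knows: brass_block, brass_jig
top brass_block call [(0.93, [742, -120, 45]), (0.85, [734, -257, 16]), (0.7, [598, -280, 38]), (0.66, [556, 143, 110])]
top brass_block call [(0.87, [736, -261, -1]), (0.76, [743, -119, 23]), (0.74, [600, -285, 5])]
0.6
```

View pics/scene0.png

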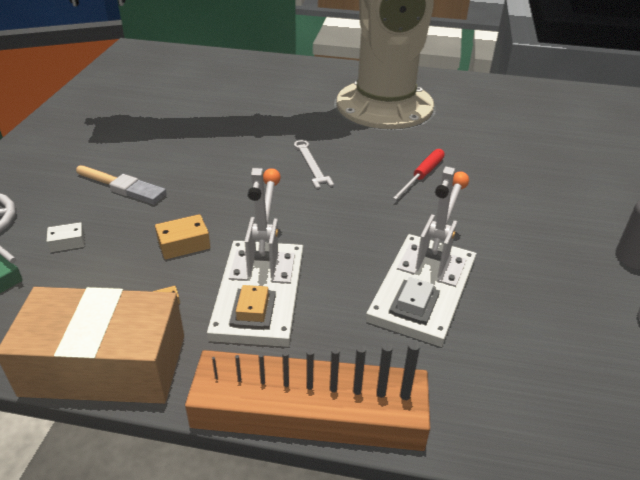

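View pics/top0.png

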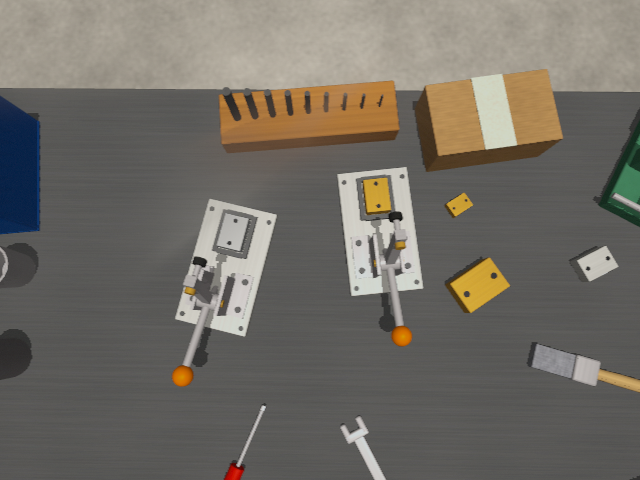

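The brass jig is the one in the middle (top view: block at 376,195, knob at 401,336). The steel jig is on the left in the top view. The small and large brass pieces on the bench are look-alikes. Next I'll measure the knob and the jig yaw.

```bash
cat > h.py <<'E'
from workcell import *
import cv2,numpy as np
from scipy.spatial.transform import Rotation as Ro
def P(n):
    c=calibration(n);K,R,t=[np.array(c[k],float) for k in("intrinsics","R","t")]
    return K,R,t
def proj(n,X):
    K,R,t=P(n);p=K@(R@np.array(X,float)+t);return p[:2]/p[2]
def ray(n,uv):
    K,R,t=P(n);d=R.T@np.linalg.solve(K,[uv[0],uv[1],1.]);return -R.T@t,d
def atz(n,uv,z):
    o,d=ray(n,uv);return o+d*(z-o[2])/d[2]
def tri(a,b):
    A=[];y=[]
    for n,uv in(a,b):
        o,d=ray(n,uv);d/=np.linalg.norm(d);M=np.eye(3)-np.outer(d,d);A.append(M);y.append(M@o)
    return np.linalg.lstsq(np.vstack(A),np.hstack(y),rcond=None)[0]
def knobs(n,im):
    h=cv2.cvtColor(im,cv2.COLOR_RGB2HSV);m=cv2.inRange(h,(4,190,120),(13,255,255))
    k,l,s,c=cv2.connectedComponentsWithStats(m)
    return [(c[i].round(1),s[i][:5]) for i in range(1,k) if s[i][4]>80]
def tool():
    o=get_obs();return o,Ro.from_euler('xyz',o['tool_rot'])
E
python3 - <<'E'
from h import *
T={}
for n in("scene","top"):
    im=cv2.imread(f"pics/{n}0.png")[:,:,::-1].copy()
    print(n,[(c,s) for c,s in knobs(n,im)])
im=cv2.imread("pics/top0.png")
for uv in[(344,182),(403,177),(416,286),(356,289)]: print(uv,atz("top",uv,20).round(1))
print(atz("top",(376.5,195),45).round(1))
o,R=tool();print(R.as_matrix().round(3))
cv2.imwrite("pics/crop.png",cv2.resize(im[150:360,320:440],None,fx=2.8,fy=2.8))
E
```

```text
scene []
top []
(344, 182) [769.2 -66.8  20. ]
(403, 177) [ 778.9 -167.6   20. ]
(416, 286) [ 593.5 -186.1   20. ]
(356, 289) [587.5 -87.2  20. ]
[ 740.8 -119.2   45. ]
[[ 0.     0.269 -0.963]
 [ 0.    -0.963 -0.269]
 [-1.    -0.    -0.   ]]
```

View pics/crop.png

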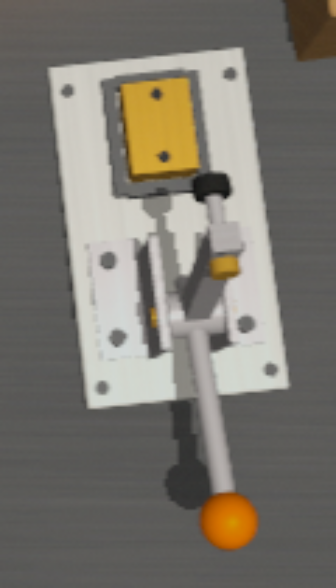

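```bash
python3 - <<'E'
from h import *
H=[np.array(p)/2.8+[320,150] for p in[(68,91),(231,74),(271,370),(102,388)]]
W=np.array([atz("top",p,20) for p in H]);print(W.round(1))
c=W.mean(0);dx=(W[0]+W[1]-W[2]-W[3]);dy=(W[0]+W[3]-W[1]-W[2])
yx=np.arctan2(dx[1],dx[0]);yy=np.arctan2(-dy[0],dy[1]);print(c.round(1),np.degrees([yx,yy]))
yaw=(dx[:2].dot(dx[:2])**.5*yx+np.hypot(*dy[:2])*yy)/(np.hypot(*dx[:2])+np.hypot(*dy[:2]))
e=np.array([np.cos(yaw),np.sin(yaw),0]);o=c-60*e;o[2]=0;print("origin",o.round(1),"yaw",np.degrees(yaw))
k=o-111*e;k[2]=108
print("knob pred",k.round(1),[proj(n,k).round(1) for n in("scene","top")])
print("knob seen top",atz("top",(401.8,335.7),108).round(1),"tri",tri(("scene",(272,176.5)),("top",(401.8,335.7))).round(1))
print("block pred",(o+115*e).round(1))
o_,R=tool()
# desired rotation: tool x down; y along +-jig y
y=np.array([-e[1],e[0],0]);
for s in(1,-1):
    D=np.c_[[0,0,-1],s*y,np.cross([0,0,-1],s*y)]
    rv=(R.inv()*Ro.from_matrix(D)).as_rotvec(degrees=True);print(s,rv.round(1))
for z in(250,108):
  print("TCP target z",z-19,R.inv().apply(np.r_[k[:2],z-19]-o_['position']).round(1))
E
```

```text
[[ 768.3  -67.3   20. ]
 [ 779.9 -166.7   20. ]
 [ 599.9 -187.5   20. ]
 [ 588.2  -87.9   20. ]]
[ 684.1 -127.3   20. ] [6.54907802 6.67919504]
origin [ 624.5 -134.2    0. ] yaw 6.595399882419899
knob pred [ 514.2 -147.   108. ] [array([272. , 174.9]), array([401.9, 337.7])]
knob seen top [ 517.  -146.9  108. ] tri [ 516.9 -146.7  106.7]
block pred [ 738.7 -121.     0. ]
1 [-171.   -0.   -0.]
-1 [ 9. -0.  0.]
TCP target z 231 [ -24.1 -344.9 -455.5]
TCP target z 89 [ 117.9 -344.9 -455.5]
```

```bash
python3 -m crank '[{"travel":[-5,-20,-25],"rot":[1,0,0]},{"travel":[-10,-60,-75],"rot":[2,0,0]},{"travel":[-15,-100,-130],"rot":[3,0,0]},{"travel":[-20,-140,-185],"rot":[4,0,0]},{"travel":[-24,-180,-240],"rot":[5,0,0]},{"travel":[-24,-220,-295],"rot":[6,0,0]},{"travel":[-24,-260,-345],"rot":[7,0,0]},{"travel":[-24,-295,-390],"rot":[8,0,0]},{"travel":[-24,-325,-430],"rot":[9,0,0]},{"travel":[-24,-345,-456],"rot":[9,0,0]}]' -1 30
python3 -m crank '[{"travel":[0,0,0],"rot":[0,0,0]},{"travel":[0,0,0],"rot":[0,0,0]}]'
cat > rep.py <<'E'
from h import *
import sys
o,R=tool();print(o['time'],o['position'].round(1),R.as_matrix().round(3).tolist(),o['ft_force'].round(1),o['gripper_width'].round(2),o['joint_positions'].round(2))
k=np.array([516.5,-147,107.5]);d=R.inv().apply(k+[0,0,-19]-o['position']);print('to knob grasp',d.round(1))
if len(sys.argv)>1:
  for n in sys.argv[2:]:
    cv2.imwrite(f"pics/{n}{sys.argv[1]}.png",read_camera(n)[:,:,::-1])
E
python3 rep.py 1 scene wrist
```

```text
time: 1.85
position: [516.1, -143.4, 231.3]
tool_rot: [-2.674, 1.57, 0.586]
ft_force: [0.2, -0.7, 0.2]
gripper_width: 1.002
time: 2.1
position: [514.3, -147.4, 230.9]
tool_rot: [0.829, 1.57, -2.197]
ft_force: [-0.5, -0.4, -0.4]
gripper_width: 0.995Traceback (most recent call last):
  File "rep.py", line 3, in <module>
    o,R=tool();print(o['time'],o['position'].round(1),R.as_matrix().round(3).tolist(),o['ft_force'].round(1),o['gripper_width'].round(2),o['joint_positions'].round(2))
                                                                                                             ^^^^^^^^^^^^^^^^^^^^^^^^
AttributeError: 'float' object has no attribute 'round'
```

```bash
sed -i "s/o\['gripper_width'\].round(2)/round(o['gripper_width'],2)/" rep.py
python3 rep.py 1 scene wrist
```

```text
2.1 [ 514.3 -147.4  230.9] [[-0.0, 0.115, -0.993], [-0.0, -0.993, -0.115], [-1.0, 0.0, 0.0]] [-0.5 -0.4 -0.4] 1.0 [ 0.54  0.2  -0.38  1.56  0.08  1.39 -1.3 ]
to knob grasp [142.4  -0.2  -2.3]
```

View pics/wrist1.png

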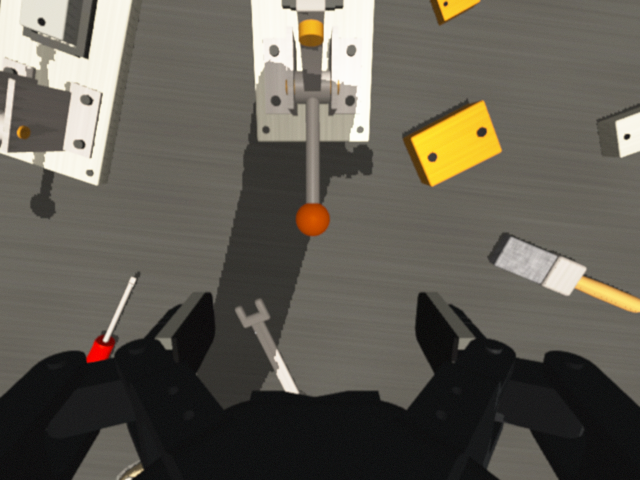

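View pics/scene1.png

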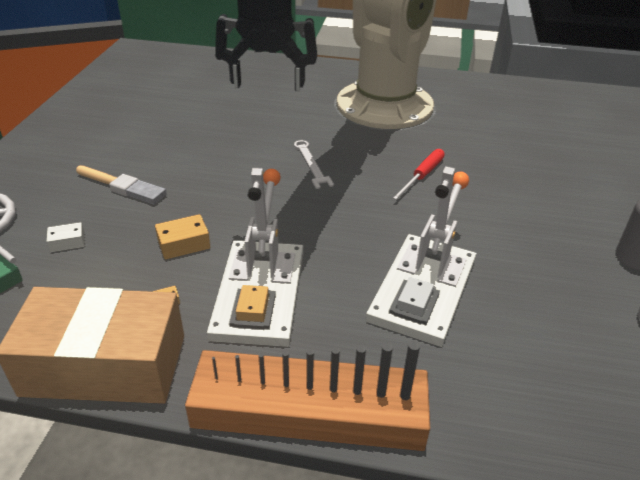

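The wrist view shows the knob at (313,219), centred between the fingers (tips at about x=212 and 417). I'll check its position against the wrist calibration.

```bash
python3 - <<'E'
from h import *
print(atz("wrist",(313,219),107.5).round(1),tri(("wrist",(313,219)),("top",(401.8,335.7))).round(1),proj("wrist",(516.5,-147,107.5)).round(1))
E
```

```text
[ 518.2 -145.9  107.5] [ 517.5 -146.5  106.5] [314. 221.]
```

```bash
python3 -m crank '[{"travel":[30,-1,-3],"rot":[0,0,0]},{"travel":[70,-1,-3],"rot":[0,0,0]},{"travel":[110,-1,-3],"rot":[0,0,0]},{"travel":[135,-1,-3],"rot":[0,0,0]},{"travel":[142,-1,-3],"rot":[0,0,0]},{"travel":[142,-1,-3],"rot":[0,0,0]},{"travel":[142,-1,-3],"rot":[0,0,0]}]' && python3 -m crank '[{"travel":[0,0,0],"rot":[0,0,0]},{"travel":[0,0,0],"rot":[0,0,0]},{"travel":[0,0,0],"rot":[0,0,0]},{"travel":[0,0,0],"rot":[0,0,0]},{"travel":[0,0,0],"rot":[0,0,0]},{"travel":[0,0,0],"rot":[0,0,0]},{"travel":[0,0,0],"rot":[0,0,0]},{"travel":[0,0,0],"rot":[0,0,0]}]' 1 40; python3 rep.py 2 wrist scene
```

```text
time: 3.08
position: [518.3, -145.9, 90.4]
tool_rot: [2.732, 1.568, -0.295]
ft_force: [0.8, 0.1, 0.5]
gripper_width: 0.998
time: 4.08
position: [517.6, -145.6, 89.2]
tool_rot: [2.477, 1.57, -0.549]
ft_force: [-1.3, -0.6, 5.9]
gripper_width: 0.267
4.075 [ 517.6 -145.6   89.2] [[0.0, 0.115, -0.993], [-0.0, -0.993, -0.115], [-1.0, 0.0, -0.0]] [-1.3 -0.6  5.9] 0.27 [ 0.53  0.31 -0.37  1.76  0.13  1.1  -1.34]
to knob grasp [0.7 1.2 1.3]
```

View pics/wrist2.png

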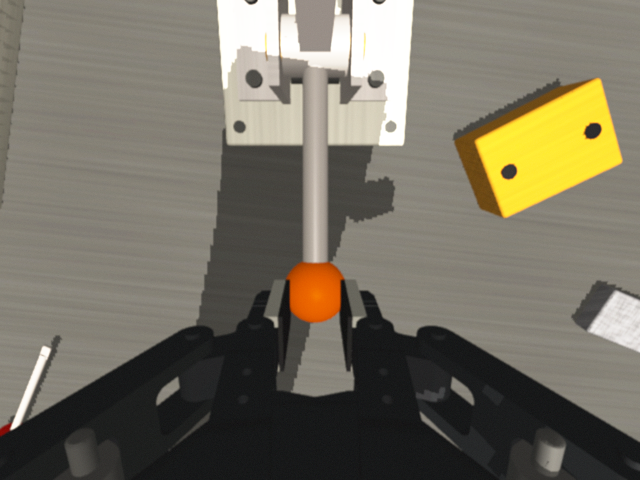

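View pics/scene2.png

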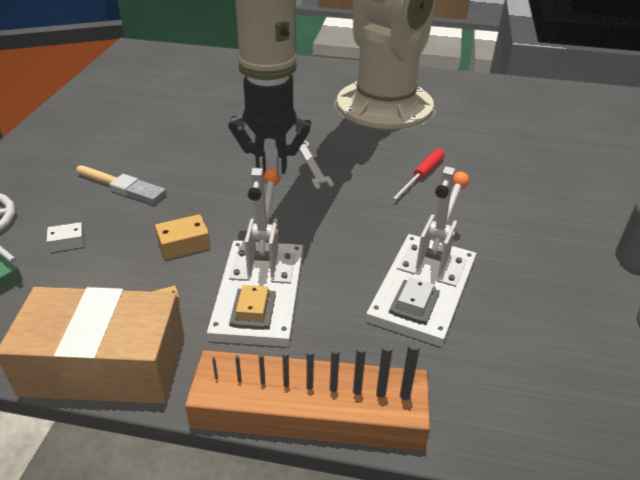

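```bash
python3 -m crank '[{"travel":[-11,0,-4],"rot":[0,0,0]},{"travel":[-21.5,0,-8],"rot":[0,0,0]},{"travel":[-31.5,0,-14],"rot":[0,0,0]},{"travel":[-41,0,-20.5],"rot":[0,0,0]},{"travel":[-41,0,-20.5],"rot":[0,0,0]}]'; python3 rep.py 3 wrist scene
```

```text
time: 4.8
position: [539.0, -142.8, 131.0]
tool_rot: [2.975, 1.569, -0.051]
ft_force: [-0.2, -0.1, -0.6]
gripper_width: 0.001
4.8 [ 539.  -142.8  131. ] [[0.002, 0.116, -0.993], [-0.0, -0.993, -0.116], [-1.0, 0.0, -0.002]] [-0.2 -0.1 -0.6] 0.0 [ 0.51  0.31 -0.38  1.66  0.12  1.19 -1.35]
to knob grasp [42.4  1.6 22.9]
```

View pics/wrist3.png

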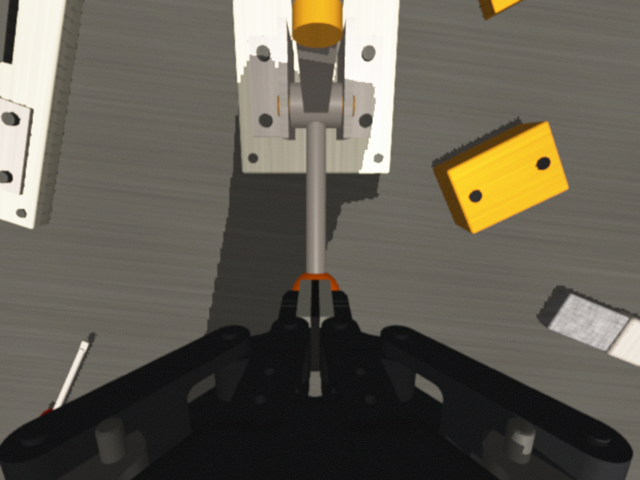

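The knob slipped out of the grip: the opening is now 0 and the ball sits under the fingertips. I'll compare the projected grasp point with the picture to see which way the grip was off.

```bash
python3 - <<'E'
from h import *
o,R=tool();p=o['position']
for n in("wrist","scene"):
  print(n,"tcp",proj(n,p).round(),"grasp",proj(n,p-R.apply([19,0,0])).round())
# where in tool frame does ball at true pose lie, pose-2 image: ball centre px (316,292)
c,d=ray("wrist",(316,292));c=R.inv().apply(c-p);d=R.inv().apply(d);d/=d[0]
print("cam in tool",c.round(1))
for x in(-40,-30,-19,-10,0,10): print(x,(c+d*(x-c[0])).round(1), "px/mm",P("wrist")[0][0,0]/ (x-c[0]) )
E
```

```text
wrist tcp [315. 277.] grasp [315. 292.]
scene tcp [270. 172.] grasp [270. 162.]
cam in tool [-167.1   -0.3  -67.5]
-40 [-40.    0.2  -9.6] px/mm 2.662033537796239
-30 [-30.    0.2  -5. ] px/mm 2.4678862162184614
-19 [-19.    0.3   0. ] px/mm 2.2846035424400766
-10 [-10.    0.3   4.1] px/mm 2.153734118205174
0 [0.  0.3 8.7] px/mm 2.0248560576020953
10 [10.   0.4 13.2] px/mm 1.9105311082625185
```

View pics/scene3.png

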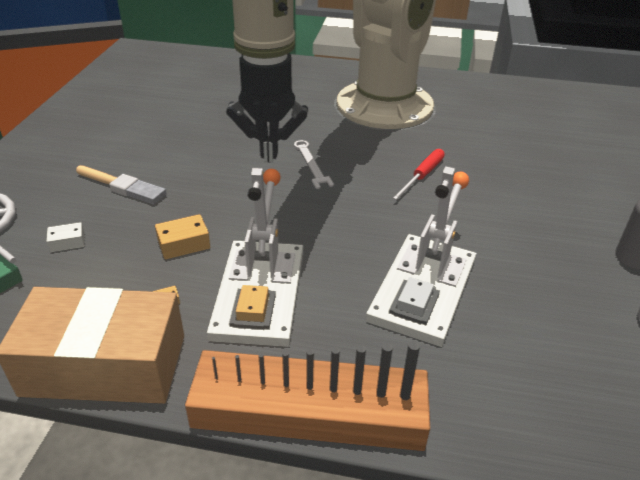

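```bash
python3 -m crank '[{"travel":[-5,0,0],"rot":[0,0,0]},{"travel":[-5,0,5],"rot":[0,0,0]},{"travel":[-5,0,15],"rot":[0,0,0]},{"travel":[-5,0,21],"rot":[0,0,0]},{"travel":[-5,0,21],"rot":[0,0,0]},{"travel":[-5,0,21],"rot":[0,0,0]},{"travel":[-5,0,21],"rot":[0,0,0]},{"travel":[-5,0,21],"rot":[0,0,0]}]' -1 30 && python3 -m crank '[{"travel":[20,0.5,0],"rot":[0,0,0]},{"travel":[45,1,0],"rot":[0,0,0]},{"travel":[62,1,0],"rot":[0,0,0]},{"travel":[62,1,0],"rot":[0,0,0]},{"travel":[62,1,0],"rot":[0,0,0]}]'; python3 rep.py 4 wrist scene top
```

```text
time: 5.9
position: [517.1, -145.4, 134.9]
tool_rot: [-1.702, 1.571, 1.556]
ft_force: [-0.8, -0.8, 0.1]
gripper_width: 0.999
time: 6.52
position: [517.7, -146.5, 73.7]
tool_rot: [2.916, 1.57, -0.11]
ft_force: [0.1, -0.4, 0.1]
gripper_width: 1.003
6.525 [ 517.7 -146.5   73.7] [[0.001, 0.116, -0.993], [-0.0, -0.993, -0.116], [-1.0, 0.0, -0.001]] [ 0.1 -0.4  0.1] 1.0 [ 0.52  0.33 -0.37  1.77  0.13  1.06 -1.35]
to knob grasp [-14.8   0.4   1.2]
```

View pics/wrist4.png

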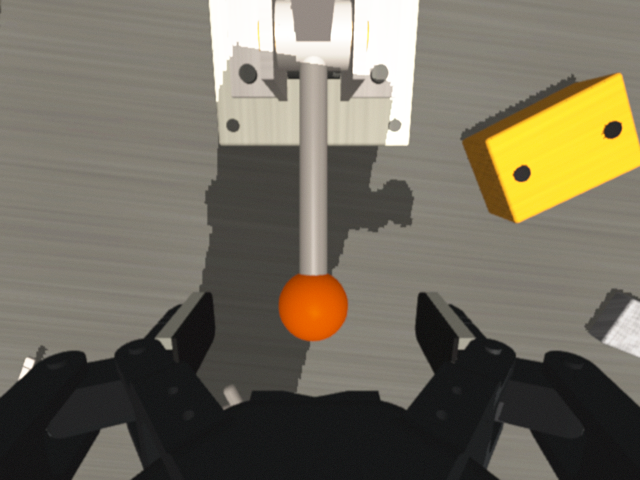

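```bash
python3 - <<'E'
from h import *
im=cv2.imread("pics/scene4.png")
cv2.imwrite("pics/s4c.png",cv2.resize(im[60:300,180:360],None,fx=2.5,fy=2.5))
o,R=tool();p=o['position'];print("tcp",proj("scene",p).round(),"knob",proj("scene",(517.3,-146.5,107)).round(),proj("wrist",(517.3,-146.5,107)).round())
E
```

```text
tcp [272. 193.] knob [272. 176.] [315. 306.]
```

View pics/s4c.png

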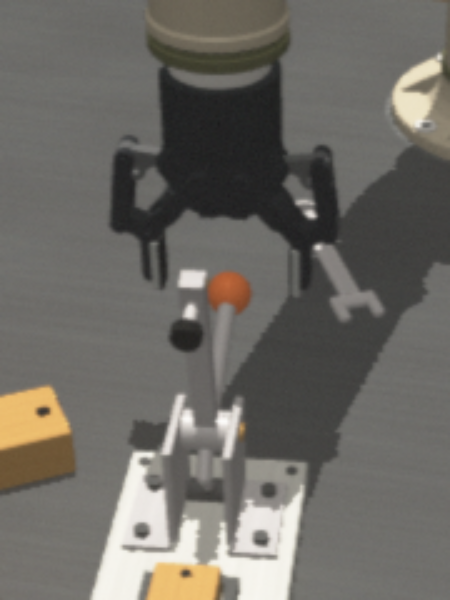

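```bash
python3 -m crank '[{"travel":[0,0,0],"rot":[0,0,0]},{"travel":[0,0,0],"rot":[0,0,0]},{"travel":[0,0,0],"rot":[0,0,0]},{"travel":[0,0,0],"rot":[0,0,0]},{"travel":[0,0,0],"rot":[0,0,0]},{"travel":[0,0,0],"rot":[0,0,0]},{"travel":[0,0,0],"rot":[0,0,0]}]' 1 30;  python3 rep.py 5 wrist scene;python3 -m crank '[{"travel":[0,0,0],"rot":[0,0,0]},{"travel":[0,0,0],"rot":[0,0,0]},{"travel":[0,0,0],"rot":[0,0,0]},{"travel":[0,0,0],"rot":[0,0,0]}]'; python3 rep.py 6 wrist scene
```

```text
time: 7.55
position: [517.0, -145.8, 73.2]
tool_rot: [-1.487, 1.57, 1.77]
ft_force: [-2.8, 3.0, 5.0]
gripper_width: 0.324
7.55 [ 517.  -145.8   73.2] [[-0.0, 0.116, -0.993], [0.001, -0.993, -0.116], [-1.0, -0.001, 0.0]] [-2.8  3.   5. ] 0.32 [ 0.52  0.33 -0.37  1.77  0.13  1.06 -1.35]
to knob grasp [-15.3   1.1   0.7]
time: 8.15
position: [517.1, -145.8, 73.2]
tool_rot: [-1.552, 1.57, 1.706]
ft_force: [-3.1, 3.2, 4.4]
gripper_width: 0.326
8.15 [ 517.1 -145.8   73.2] [[-0.0, 0.116, -0.993], [0.001, -0.993, -0.116], [-1.0, -0.001, 0.0]] [-3.1  3.2  4.4] 0.33 [ 0.52  0.33 -0.37  1.77  0.13  1.06 -1.35]
to knob grasp [-15.3   1.1   0.7]
```

View pics/wrist6.png

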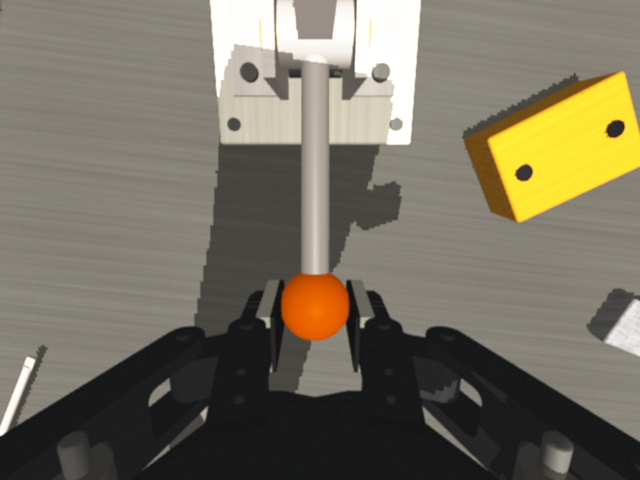

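The grip is now stable: opening 0.325 matches the 30 mm knob, which sits mid-pad at (315,306). I'll start the arc.

```bash
python3 -m crank '[{"travel":[-11,0,-4],"rot":[0,0,0]},{"travel":[-21.5,0,-8],"rot":[0,0,0]},{"travel":[-31.5,0,-14],"rot":[0,0,0]},{"travel":[-41,0,-20.5],"rot":[0,0,0]}]' 1 50; python3 rep.py 7 wrist scene
```

```text
time: 8.75
position: [540.0, -143.1, 114.4]
tool_rot: [-2.991, 1.567, 0.268]
ft_force: [11.8, 4.6, -19.3]
gripper_width: 0.309
8.75 [ 540.  -143.1  114.4] [[0.004, 0.117, -0.993], [0.001, -0.993, -0.117], [-1.0, -0.001, -0.004]] [ 11.8   4.6 -19.3] 0.31 [ 0.51  0.33 -0.37  1.68  0.13  1.16 -1.35]
to knob grasp [25.8  1.2 23.9]
```

View pics/wrist7.png

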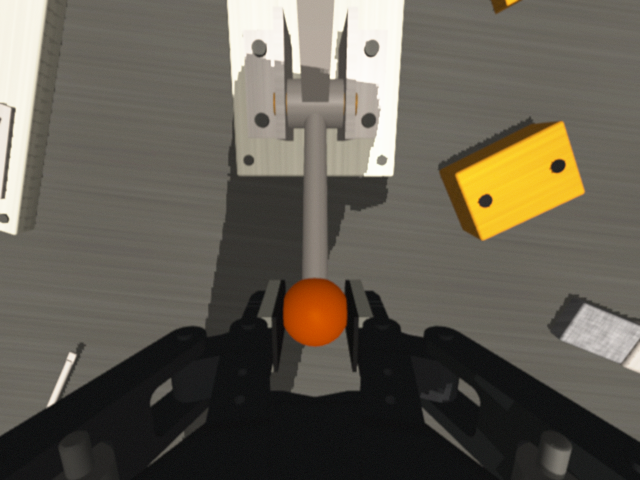

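```bash
python3 -m crank '[{"travel":[-6,0,-10],"rot":[0,0,0]},{"travel":[-14,0,-17.5],"rot":[0,0,0]},{"travel":[-21,0,-26.5],"rot":[0,0,0]},{"travel":[-27,0,-36],"rot":[0,0,0]},{"travel":[-32,0,-46],"rot":[0,0,0]},{"travel":[-36,0,-56.5],"rot":[0,0,0]}]'; python3 rep.py 8 wrist scene
```

```text
time: 9.6
position: [595.0, -138.4, 151.7]
tool_rot: [2.508, 1.568, -0.518]
ft_force: [-0.3, -0.7, 0.3]
gripper_width: -0.001
9.6 [ 595.  -138.4  151.7] [[0.002, 0.115, -0.993], [-0.001, -0.993, -0.115], [-1.0, 0.002, -0.002]] [-0.3 -0.7  0.3] -0.0 [ 0.45  0.41 -0.37  1.48  0.15  1.28 -1.39]
to knob grasp [63.1 -0.5 79.1]
```

View pics/wrist8.png

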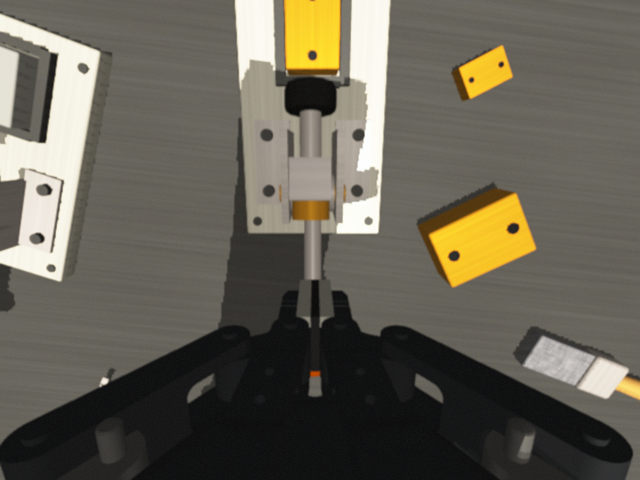

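View pics/scene8.png

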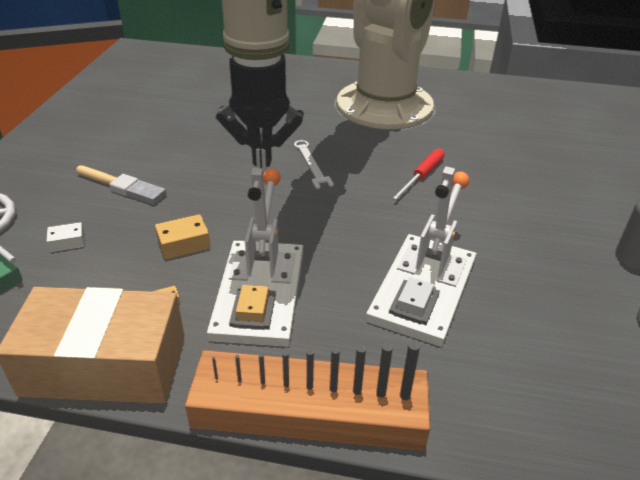

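The friction grip on the ball isn't reliable and it slipped again; the scene shows the handle back on its stop and nothing else disturbed. I'll switch to pushing. With the shut fingers tilted about 45° and hooked under the knob, I lift it past centre and let the spring snap it over.

```bash
python3 -m crank '[{"travel":[-40,0,0],"rot":[0,0,0]},{"travel":[-85,0,5],"rot":[0,0,0]},{"travel":[-95,0,45],"rot":[0,5,0]},{"travel":[-95,0,90],"rot":[0,14,0]},{"travel":[-95,0,125],"rot":[0,23,0]},{"travel":[-95,0,140],"rot":[0,32,0]},{"travel":[-85,0,144],"rot":[0,40,0]},{"travel":[-70,0,144],"rot":[0,45,0]},{"travel":[-60,0,144],"rot":[0,45,0]},{"travel":[-60,0,144],"rot":[0,45,0]}]'; cat > jf.py <<'E'
from h import *
O=np.array([625.8,-134.,0]);yw=np.radians(6.6);J=Ro.from_euler('z',yw)
o,R=tool();p=J.inv().apply(o['position']-O);x=J.inv().apply(R.apply([1,0,0]));z=J.inv().apply(R.apply([0,0,1]))
print('t',round(o['time'],2),'tcp jig',p.round(1),'x',x.round(3),'z',z.round(3),'f',J.inv().apply(o['ft_force']).round(1),'j',o['joint_positions'].round(2))
import sys
if len(sys.argv)>1:
  for n in sys.argv[2:]: cv2.imwrite(f"pics/{n}{sys.argv[1]}.png",read_camera(n)[:,:,::-1])
E
python3 jf.py
```

```text
time: 10.95
position: [466.9, -171.6, 196.1]
tool_rot: [-3.121, 0.785, 0.137]
ft_force: [-1.6, 0.4, 0.3]
gripper_width: 0.001
t 10.95 tcp jig [-162.2  -19.1  196.1] x [ 0.707  0.016 -0.707] z [-0.707  0.005 -0.707] f [-1.5  0.6  0.3] j [ 1.12 -0.25 -0.36  2.32 -1.05  0.79 -0.03]
```

```bash
python3 -m crank '[{"travel":[10,-4,8],"rot":[0,-2,0]},{"travel":[25,-8,22],"rot":[0,-4,0]},{"travel":[45,-14,38],"rot":[0,-6,0]},{"travel":[61,-19,52],"rot":[0,-7,0]},{"travel":[61,-19,52],"rot":[0,-7,0]},{"travel":[61,-19,52],"rot":[0,-7,0]}]'; python3 jf.py 9 scene wrist
```

```text
time: 11.7
position: [472.9, -149.4, 115.3]
tool_rot: [-3.107, 0.916, 0.157]
ft_force: [-0.5, -0.1, 0.7]
gripper_width: 0.004
t 11.7 tcp jig [-153.6    2.3  115.3] x [ 0.609  0.025 -0.793] z [-0.793  0.002 -0.609] f [-0.5 -0.   0.7] j [ 1.92 -0.25 -1.21  2.33 -1.16  0.78  0.04]
```

View pics/wrist9.png

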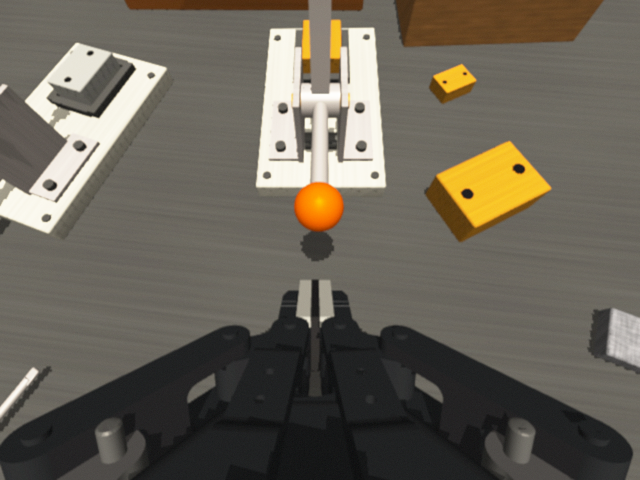

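View pics/scene9.png

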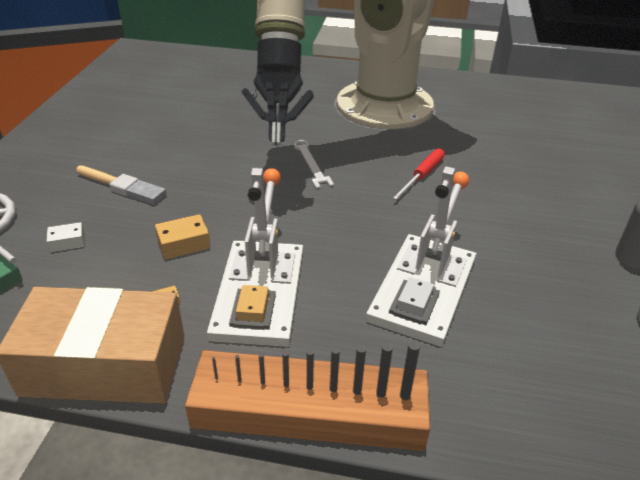

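```bash
python3 -m crank '[{"travel":[15,0,0],"rot":[0,0,0]},{"travel":[35,1,0],"rot":[0,0,0]},{"travel":[52,2,0],"rot":[0,0,0]},{"travel":[60,2,0],"rot":[0,0,0]},{"travel":[60,2,0],"rot":[0,0,0]}]'; python3 jf.py 10 scene wrist
```

```text
time: 12.42
position: [510.3, -144.6, 68.8]
tool_rot: [-3.106, 0.913, 0.16]
ft_force: [-0.3, 0.4, 0.4]
gripper_width: -0.0
t 12.43 tcp jig [-115.9    2.8   68.8] x [ 0.611  0.027 -0.791] z [-0.792 -0.    -0.611] f [-0.3  0.5  0.4] j [ 1.77  0.21 -1.33  2.31 -0.65  0.3  -0.37]
```

View pics/wrist10.png

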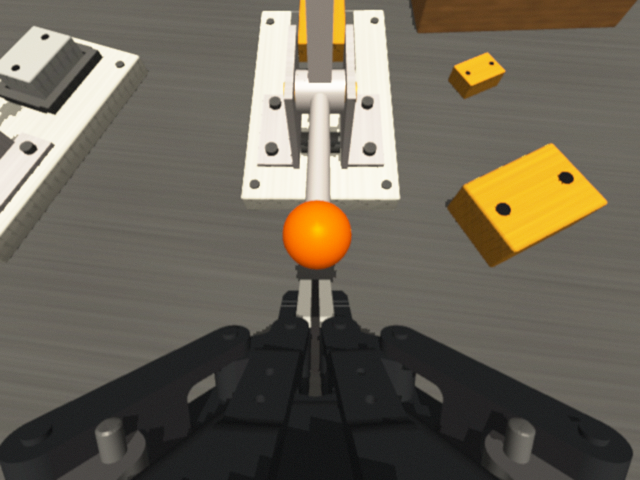

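```bash
python3 -m crank '[{"travel":[-6,-1,-13],"rot":[0,0,0]},{"travel":[-12,-1,-23],"rot":[0,0,0]},{"travel":[-16,-1,-33],"rot":[0,0,0]},{"travel":[-20,-1,-44],"rot":[0,0,0]}]'; python3 jf.py 11 scene wrist
```

```text
time: 13.02
position: [524.3, -144.1, 105.8]
tool_rot: [-3.103, 0.927, 0.157]
ft_force: [-58.0, -2.5, 20.1]
gripper_width: -0.002
t 13.03 tcp jig [-102.     1.6  105.8] x [ 0.6    0.025 -0.8  ] z [-0.8    0.005 -0.6  ] f [-57.9   4.2  20.1] j [ 1.85  0.09 -1.4   2.24 -0.7   0.44 -0.4 ]
```

View pics/wrist11.png

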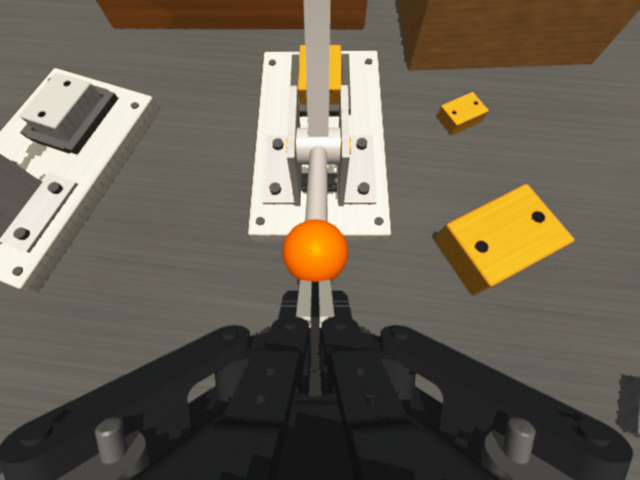

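View pics/scene11.png

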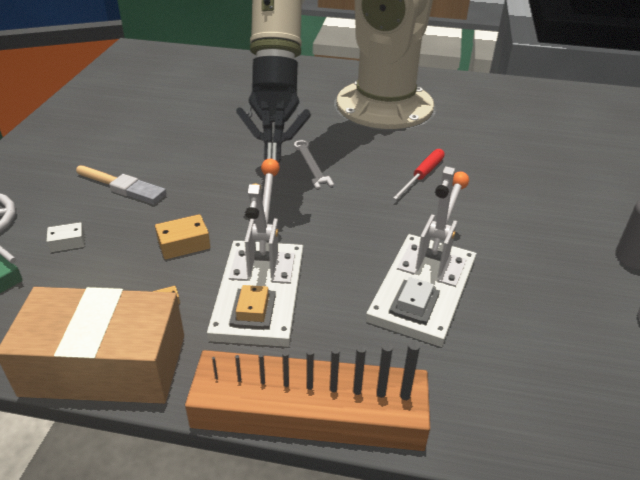

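The handle has only come up to about q=0.3, with 58 N mostly along the finger axis. The knob is probably wedged against the finger shoulder behind the pads, so I'll retract along the finger to move the contact nearer the tip.

```bash
python3 -m crank '[{"travel":[-6,0,5],"rot":[0,0,0]},{"travel":[-12,0,5],"rot":[0,0,0]},{"travel":[-12,0,5],"rot":[0,0,0]}]'; python3 jf.py 12 scene wrist
```

```text
time: 13.5
position: [520.7, -146.9, 118.0]
tool_rot: [-3.117, 0.916, 0.146]
ft_force: [0.1, -0.5, 0.0]
gripper_width: 0.001
t 13.5 tcp jig [-105.9   -0.7  118. ] x [ 0.609  0.019 -0.793] z [-0.793 -0.    -0.609] f [ 0.1 -0.5  0. ] j [ 2.01 -0.07 -1.46  2.24 -0.95  0.57 -0.18]
```

View pics/wrist12.png

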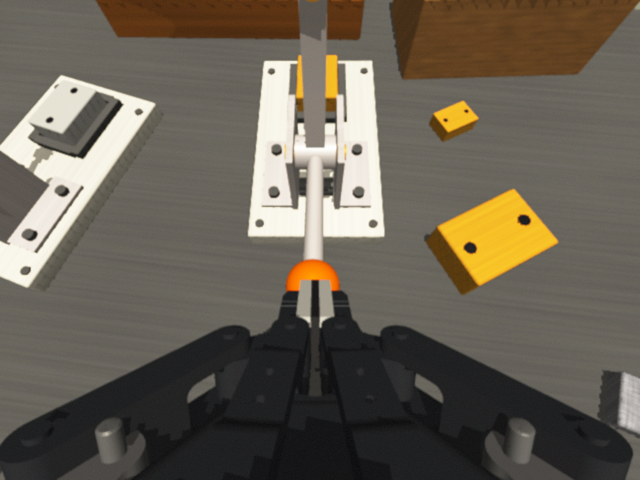

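```bash
python3 - <<'E'
from h import *
im=cv2.imread("pics/scene12.png")
cv2.imwrite("pics/s12c.png",cv2.resize(im[60:300,180:360],None,fx=2.5,fy=2.5))
O=np.array([625.8,-134.,0]);J=Ro.from_euler('z',np.radians(6.6))
for q in(0,.1,.2,.3,.4,.5,.6):
  k=J.apply([115*np.sin(q-1.309),0,78+115*np.cos(q-1.309)])+O
  print(q,proj("scene",k).round(1),proj("wrist",k).round(1))
E
```

```text
0 [271.9 175.5] [315.3 291.7]
0.1 [271.4 171.2] [315.  280.3]
0.2 [270.9 167.4] [314.8 265.9]
0.3 [270.2 164.1] [314.6 248.5]
0.4 [269.4 161.4] [314.4 228.1]
0.5 [268.6 159.2] [314.3 204.9]
0.6 [267.7 157.8] [314.2 179.3]
```

View pics/s12c.png

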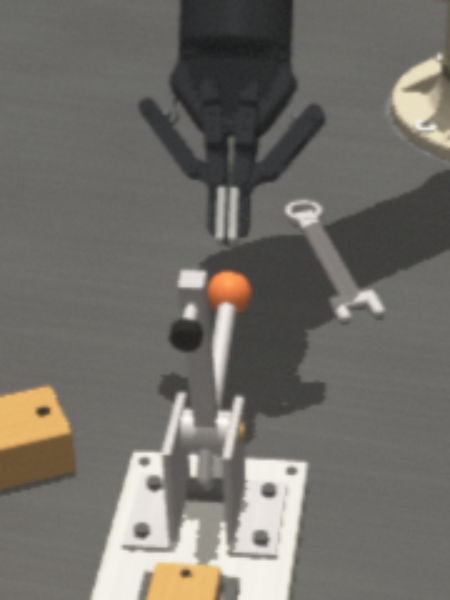

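```bash
python3 - <<'E'
from h import *
o,R=tool();p=o['position']
for x in(0,-10,-19,-30,-40): print(x,proj("scene",p+R.apply([x,0,0])).round(1),proj("wrist",p+R.apply([x,0,0])).round(1))
E
python3 - <<'E'
import cv2
im=cv2.imread("pics/scene12.png");cv2.imwrite("pics/s12d.png",cv2.resize(im[90:190,230:320],None,fx=6,fy=6,interpolation=cv2.INTER_NEAREST))
E
```

```text
0 [271.1 172.1] [315.6 277. ]
-10 [271.3 166.1] [315.6 284.5]
-19 [271.5 160.7] [315.7 292.1]
-30 [271.8 154.1] [315.7 302.4]
-40 [272.  148.1] [315.8 313.2]
```

View pics/s12d.png

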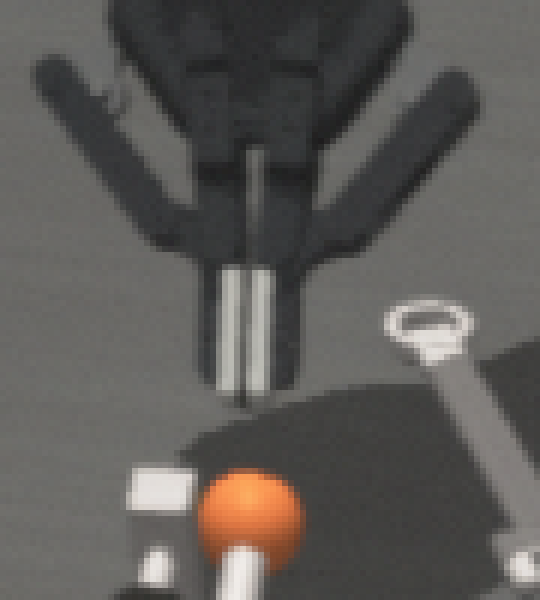

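Both images show the real fingertips about 27 mm behind the reported TCP: in the scene view the tip is at row 157, but the TCP projects to row 172. That explains both slipped grips and the slip off the hook, so I'll redo the hook with this offset included.

```bash
python3 -m crank '[{"travel":[-3,0,12],"rot":[0,0,0]},{"travel":[-6,0,26],"rot":[0,0,0]},{"travel":[-9,0,40],"rot":[0,0,0]},{"travel":[5,0,40],"rot":[0,0,0]},{"travel":[22,0,40],"rot":[0,0,0]},{"travel":[40,0,40],"rot":[0,0,0]},{"travel":[51,0,40],"rot":[0,0,0]},{"travel":[51,0,40],"rot":[0,0,0]},{"travel":[51,0,40],"rot":[0,0,0]}]'; python3 jf.py 13 scene wrist
```

```text
time: 14.72
position: [520.9, -143.7, 53.9]
tool_rot: [-3.11, 0.912, 0.155]
ft_force: [-0.4, 0.3, 0.1]
gripper_width: 0.003
t 14.72 tcp jig [-105.3    2.5   53.9] x [ 0.612  0.024 -0.791] z [-0.791  0.    -0.612] f [-0.4  0.3  0.1] j [ 1.6   0.26 -1.19  2.31 -0.63  0.24 -0.39]
```

```bash
python3 - <<'E'
import cv2,numpy as np
a=cv2.imread("pics/scene13.png")[90:240,220:360];a=cv2.resize(a,(448,480));b=cv2.resize(cv2.imread("pics/wrist13.png"),(350,262));b=cv2.copyMakeBorder(b,0,218,0,0,0)
cv2.imwrite("pics/c13.png",np.hstack([a,b]))
E
```

```text
(no output)
```

View pics/c13.png

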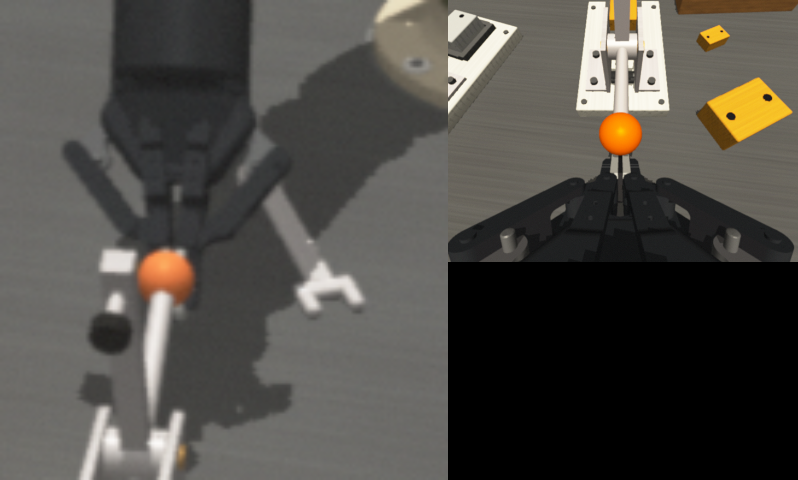

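The knob now lies in front of the pads with the fingertips extending past it. Now the throw, in two stages.

```bash
python3 -m crank '[{"travel":[-6,1,-11],"rot":[0,0,0]},{"travel":[-12,2,-22],"rot":[0,0,0]},{"travel":[-16,2,-33],"rot":[0,0,0]},{"travel":[-20,2,-44],"rot":[0,0,0]}]'; python3 jf.py 14 scene
```

```text
time: 15.32
position: [539.9, -143.6, 94.2]
tool_rot: [-3.107, 0.919, 0.156]
ft_force: [-13.1, 0.4, -0.2]
gripper_width: -0.002
t 15.32 tcp jig [-86.4   0.3  94.2] x [ 0.606  0.025 -0.795] z [-0.795  0.002 -0.607] f [-12.9   1.9  -0.2] j [ 1.6   0.15 -1.19  2.23 -0.63  0.37 -0.46]
```

View pics/scene14.png

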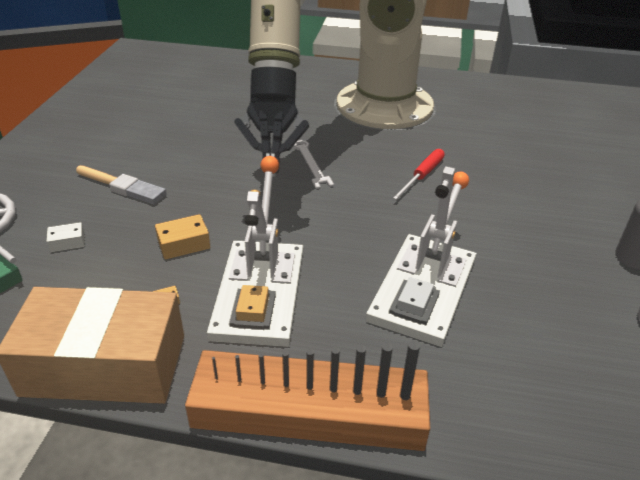

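```bash
python3 -m crank '[{"travel":[-2,0,-12],"rot":[0,0,0]},{"travel":[-4,0,-23],"rot":[0,0,0]},{"travel":[-4,0,-34],"rot":[0,0,0]},{"travel":[-2,0,-46],"rot":[0,0,0]},{"travel":[0,0,-57],"rot":[0,0,0]},{"travel":[3,0,-68],"rot":[0,0,0]},{"travel":[3,0,-68],"rot":[0,0,0]}]'; python3 jf.py 15 scene wrist
```

```text
time: 16.25
position: [599.7, -137.7, 137.3]
tool_rot: [-3.114, 0.911, 0.151]
ft_force: [0.7, -0.7, 0.3]
gripper_width: -0.003
t 16.25 tcp jig [-26.4  -0.6 137.3] x [ 0.613  0.022 -0.79 ] z [-0.79  -0.001 -0.613] f [ 0.6 -0.8  0.3] j [ 1.36  0.17 -1.05  2.09 -0.41  0.41 -0.76]
```

View pics/scene15.png

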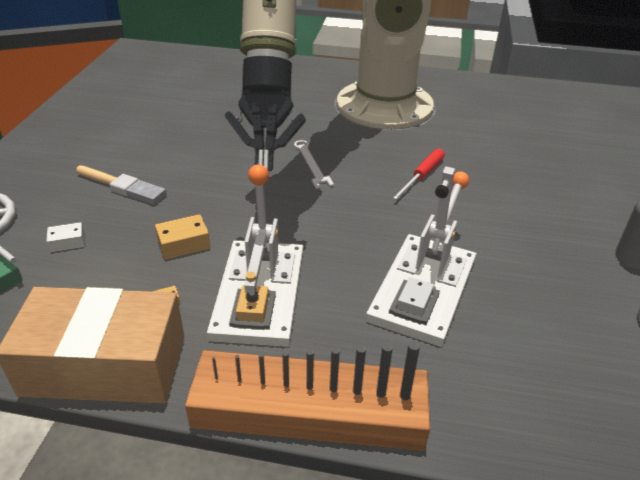

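View pics/wrist15.png

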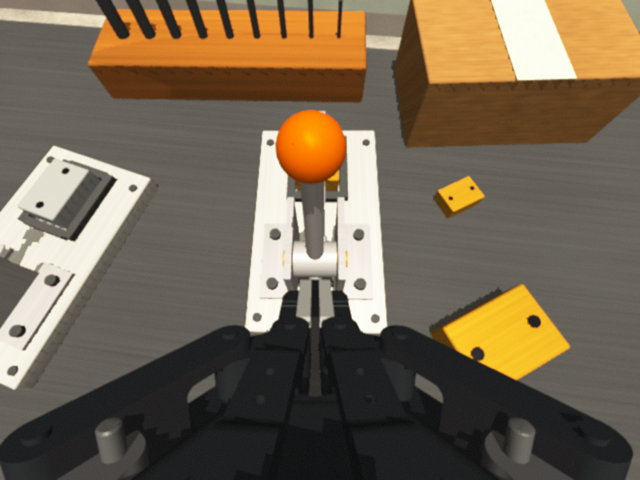

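The clamp snapped over: knob upright at (258,174), foot on the brass block at (252,300). I'll go up and over the knob to its front side, which also gives it the hold time.

```bash
python3 -m crank '[{"travel":[-42,0,5],"rot":[0,0,0]},{"travel":[-74,0,-19],"rot":[0,-9,0]},{"travel":[-83,0,-39],"rot":[0,-18,0]},{"travel":[-75,0,-58],"rot":[0,-28,0]},{"travel":[-75,0,-58],"rot":[0,-38,0]},{"travel":[-50,0,-90],"rot":[0,-38,0]},{"travel":[-31,0,-115],"rot":[0,-38,0]},{"travel":[-31,0,-115],"rot":[0,-38,0]},{"travel":[-31,0,-115],"rot":[0,-38,0]}]'; python3 jf.py 16 scene wrist; python3 - <<'E'
from h import *
O=np.array([625.8,-134.,0]);J=Ro.from_euler('z',np.radians(6.6))
for q in(1.2,1.3,1.4):
  k=J.apply([115*np.sin(q-1.309),0,78+115*np.cos(q-1.309)])+O
  print(q,proj("scene",k).round(1),proj("wrist",k).round(1))
E
```

```text
time: 17.48
position: [669.9, -130.2, 230.4]
tool_rot: [-1.307, 1.55, 1.964]
ft_force: [-0.5, 0.6, 0.9]
gripper_width: 0.0
t 17.48 tcp jig [ 44.2  -1.3 230.4] x [-0.006  0.02  -1.   ] z [-1.    -0.014  0.005] f [-0.4  0.7  0.9] j [ 0.65  0.67 -0.91  1.09  0.49  1.6  -1.57]
1.2 [261.1 164.5] [311.7 331.4]
1.3 [259.9 168.4] [311.8 316.8]
1.4 [258.7 173. ] [312. 301.]
```

View pics/scene16.png

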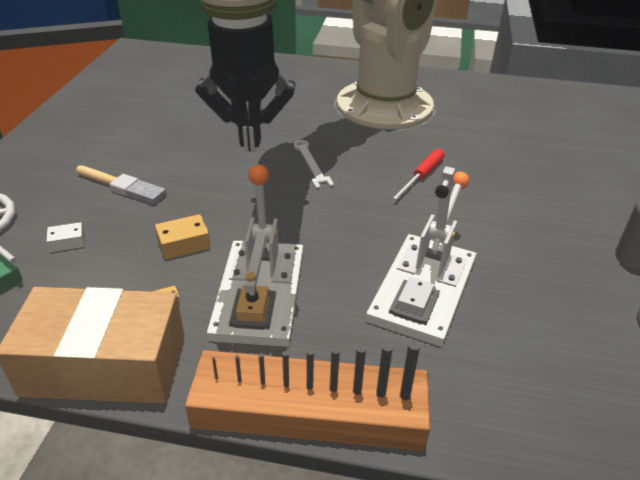

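View pics/wrist16.png

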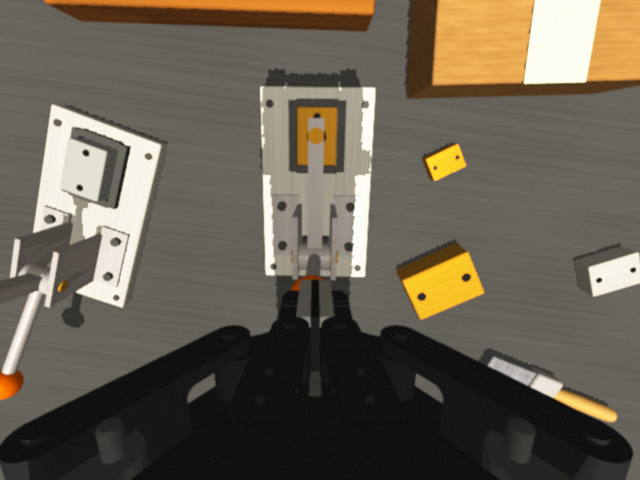

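The knob at (258.5,174) matches q=1.40, and the foot is on the block's middle. I'll descend in front of the knob.

```bash
python3 -m crank '[{"travel":[15,-1,-6],"rot":[0,0,0]},{"travel":[40,-1,-6],"rot":[0,0,0]},{"travel":[65,-1,-6],"rot":[0,0,0]},{"travel":[80,-1,-6],"rot":[0,0,0]},{"travel":[80,-1,-6],"rot":[0,0,0]}]'; python3 jf.py 17 scene wrist
```

```text
time: 18.2
position: [674.7, -127.5, 149.3]
tool_rot: [-1.217, 1.551, 2.053]
ft_force: [0.0, -0.4, 0.9]
gripper_width: 0.0
t 18.2 tcp jig [ 49.3   0.8 149.3] x [-0.007  0.019 -1.   ] z [-1.    -0.013  0.007] f [-0.  -0.4  0.9] j [ 0.66  0.72 -0.89  1.21  0.52  1.46 -1.6 ]
```

View pics/scene17.png

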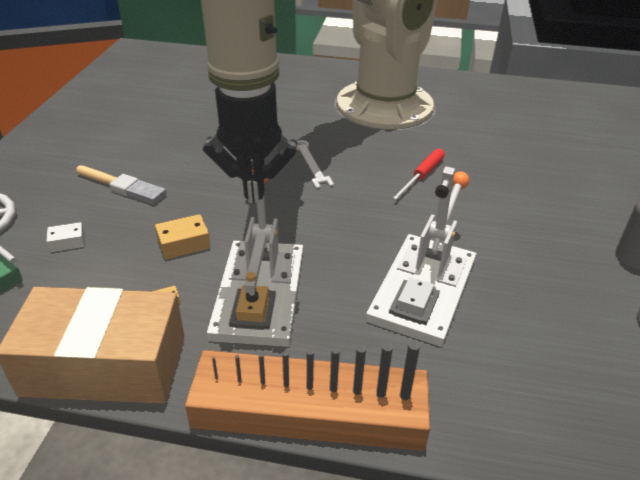

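View pics/wrist17.png

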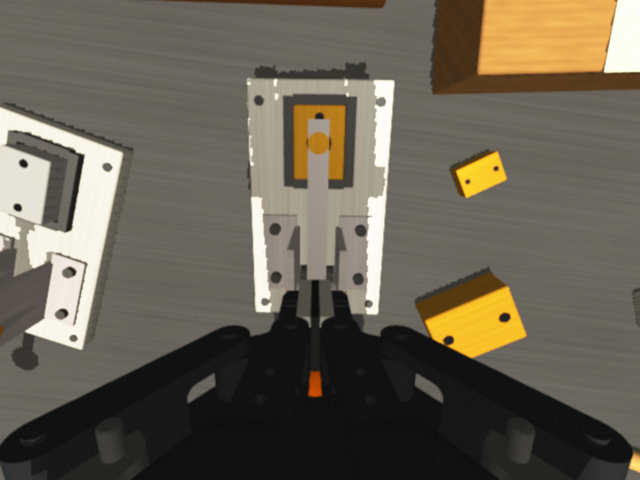

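```bash
python3 -m crank '[{"travel":[0,0,10],"rot":[0,0,0]},{"travel":[0,0,22],"rot":[0,0,0]},{"travel":[0,0,36],"rot":[0,0,0]},{"travel":[2,0,48],"rot":[0,0,0]},{"travel":[4,0,60],"rot":[0,0,0]},{"travel":[7,0,71],"rot":[0,0,0]},{"travel":[10,0,81],"rot":[0,0,0]},{"travel":[14,0,91],"rot":[0,0,0]},{"travel":[18,0,99],"rot":[0,0,0]},{"travel":[23,0,107],"rot":[0,0,0]}]'; python3 jf.py 18 scene wrist
```

```text
time: 19.55
position: [568.4, -140.8, 127.5]
tool_rot: [-1.262, 1.551, 2.008]
ft_force: [0.1, -0.3, 0.2]
gripper_width: -0.003
t 19.55 tcp jig [-5.780e+01 -1.000e-01  1.275e+02] x [-0.006  0.019 -1.   ] z [-1.    -0.013  0.006] f [ 0.1 -0.3  0.2] j [ 0.89  0.53 -0.96  1.55  0.43  1.3  -1.57]
```

View pics/scene18.png

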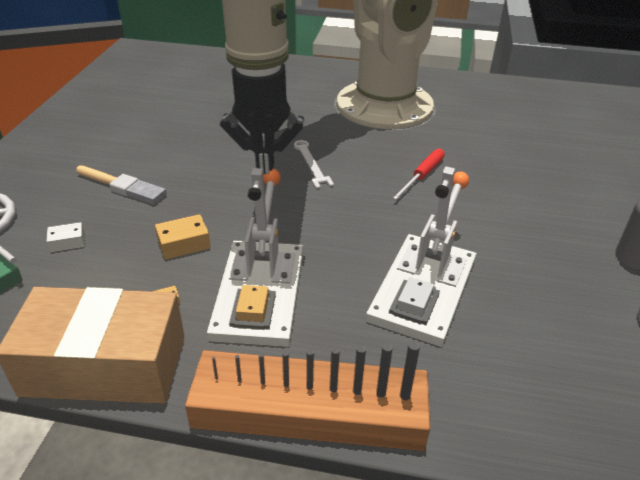

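View pics/wrist18.png

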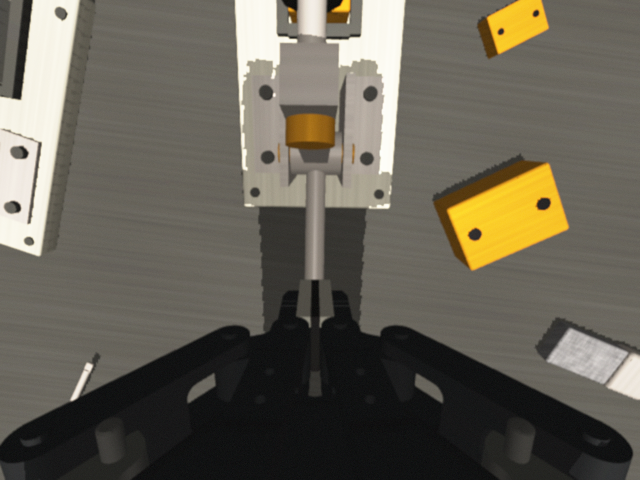

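The handle snapped back, with the knob at its start pixel (272,177) and the arm up. Next I'll raise the tool straight up, back it off, and check.

```bash
python3 -m crank '[{"travel":[-30,0,0],"rot":[0,0,0]},{"travel":[-70,0,5],"rot":[0,0,0]},{"travel":[-110,0,25],"rot":[0,0,0]},{"travel":[-130,0,55],"rot":[0,0,0]},{"travel":[-130,0,75],"rot":[0,0,0]},{"travel":[-130,0,75],"rot":[0,0,0]},{"travel":[-130,0,75],"rot":[0,0,0]},{"travel":[-130,0,75],"rot":[0,0,0]}]'; python3 jf.py 19 scene top wrist; python3 - <<'E'
from h import *
O=np.array([625.8,-134.,0]);J=Ro.from_euler('z',np.radians(6.6))
for n in("top","scene"):
  read_camera(n)
  for f in(spot_in,tip_of):
    print(n,f.__name__,[(round(d['score'],2),J.inv().apply(np.array(d['point'])-O).round(1)) for d in f(n,"brass_block")])
a=cv2.imread("pics/top0.png");b=cv2.imread("pics/top19.png")
cv2.imwrite("pics/cmp.png",np.hstack([cv2.resize(x[150:360,320:440],None,fx=2.8,fy=2.8) for x in(a,b)]))
E
```

```text
time: 20.65
position: [496.4, -151.9, 258.1]
tool_rot: [-1.325, 1.55, 1.946]
ft_force: [0.5, 0.2, -0.2]
gripper_width: -0.001
t 20.65 tcp jig [-130.6   -2.9  258.1] x [-0.005  0.02  -1.   ] z [-1.    -0.015  0.005] f [ 0.5  0.1 -0.2] j [ 1.11  0.29 -1.06  1.52  0.24  1.49 -1.39]
top call [(0.65, array([  93.7, -139.2,   18.9])), (0.62, array([ -45.9, -144.3,   40.5])), (0.56, array([114.4,   1.5,  47.2]))]
top call [(0.89, array([ -45.2, -146.1,    3.2])), (0.6, array([ 1.21e+02, -1.00e-01,  2.13e+01]))]
scene call [(0.76, array([ -31.2, -146. ,   34.4])), (0.72, array([131.1,   1. ,  44.5])), (0.58, array([56.5,  0.1, 20.3])), (0.44, array([  85.3, -138.8,   17.5]))]
scene call [(0.86, array([ -46. , -152.7,   -0.8])), (0.75, array([121.5,   0.4,  18.8])), (0.63, array([  97.2, -142. ,    1.5]))]
```

View pics/cmp.png

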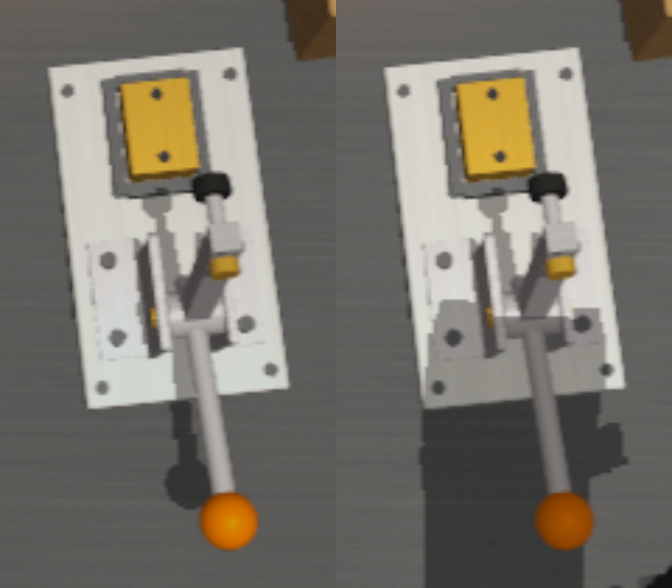

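View pics/scene19.png

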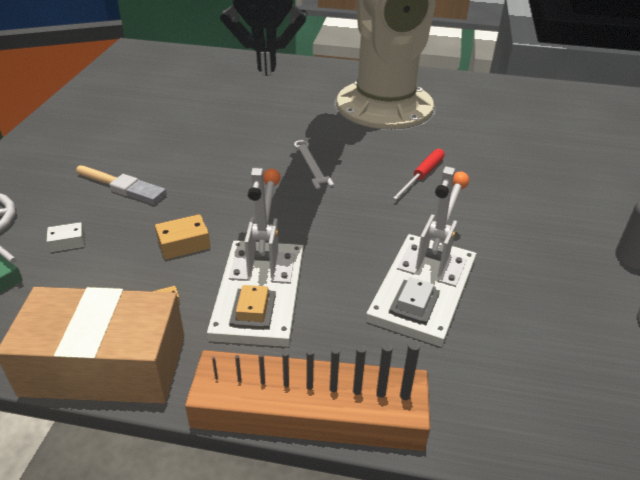

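The before and after crops match: block at (157,128), knob at (229,520), arm upright. The steel clamp hasn't moved, so I'm handing the job in.

```bash
python3 -c "
from workcell import *
print(close_job())"
```

```text
the job is handed in; nothing more can be done
None
```

I threw the brass jig's clamp over until it locked on the block, left it locked for about 2 s, then swung it fully back and let go. The job was handed in with the robot's clock at about 21 s. The hand-in gives no verdict.

**Method:** I hooked the shut fingers under the knob to lift it past centre and let the spring snap it over. To return it, I pushed the knob from the front until it snapped back, then lifted clear.

**Failed attempts:** Two grips on the knob and a first hook under it slipped off, and each time the handle sprang back to its stop. In the pictures the real fingertips sit about 27 mm short of the reported TCP. I allowed for that in the attempt that worked. The wrist force reached about 60 N during the first hook, under the 120 N limit. I can't rule out that part of it acted on the gripper body, where the limit is 40 N.

**Last checks:**
- **Locked position:** the knob was at the pixel predicted for 1.40 rad, with the foot on the block's middle.
- **After the return:** the top view of the knob, arm and block matches the starting picture, and the steel clamp is unmoved. The wrist force was near zero, with the tool about 120 mm above the knob.
- **Disagreement:** three of the four network readings put the block within its usual error of its place in the nest. The fourth, a visible-surface point in the scene view, read about 16 mm too far along x. I trusted the matching pictures over it.

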